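# Raise the bench magnifier to its next stop

## Task

The watchmaker's bench magnifier (the stand with the round lens) has been left between two stops. Lift its post by the black knob on top until the sprung brass button pops out through the upper hole in the tube, then let go. Leave the desk lamp's stand as it is.

Things in the scene. Friction and masses are not known exactly. Their poses are not given: they have to be found in the camera images.
- magnifier_knob (a point): Centre (half-way up) of the upright black knob, 30 mm diameter, 45 mm tall, on the magnifier's post; 200 mm above the bench plus joint magnifier_post. z up; holes on the +x face. A 24 mm wide head block is below; a rod runs from it along -x to the level 100 mm black lens ring, its centre 120 mm from the post and 32 mm below this point. The 30 mm tube and 100 mm base are fixed.
- magnifier_post (a joint): Height of the post in its tube in m, up positive: 0 at the lower hole, 0.060 at the upper (next) hole, where the knob's centre is 260 mm above the bench; end stop at 0.064. Knob, head and lens move with it. It starts between the holes, held by friction, and stays where left; lifting takes about 7 N.
- magnifier_button (a joint): Brass button, 10 mm, in the post, sprung outwards: about 0 m while the tube wall holds it in, 0.008 when popped right out. The holes are 14 mm, so it pops out by itself when the post comes within 2 mm of 0.060, also in slow motion, and then holds the post there to within 2 mm. It need not be touched.
- lamp_knob (a point): The same point on the desk lamp's stand, to be left alone: same base, tube, post, button and knob, but with a grey rectangular lamp bar, 45 x 150 mm, in place of the round lens. The two stands may have changed places.
Things that resemble listed ones, but are neither listed nor needed, are in the scene too. Leave any purple look-alike of the part that bears magnifier_knob alone.

How it is judged:
At the end, for the whole second after the job is handed in: The magnifier's button stands more than 5 mm out, through the upper hole (post between 54 and 66 mm), with the knob let go (value of joint magnifier_button above 0.005 m and value of joint magnifier_post between 0.054 and 0.066 m); the robot touches nothing.
It fails at once if the lamp's knob is moved by more than 10 mm (distance of lamp_knob from where it was at the start of the episode above 0.01 m).
It also fails if it takes over 32 s, if anything falls off the work surface, if the arm or the gripper's body presses on something with over 40 N, if the wrist force passes 120 N, or if a joint passes its speed limit or range.

## Robot

A 7-joint arm with a two-finger parallel gripper is mounted at the origin on the work surface. World frame = base frame: x ahead of the robot, y to its left, z up, the work surface at z = 0. Lengths are in m, angles in rad, forces in N, time in s.
With the tool pointing down it reaches from about 0.425 to 0.875 m from the base axis. Payload 4.7 kg.
Tool frame: the origin (TCP) lies on the mounting face of the last link; the fingertips stand 182 mm ahead of it and the grasp point (between the pads) lies 164 mm ahead of it; z points along the fingers, y is the line along which they close (so a half turn about z gives the same grasp; the last joint's range is limited). The gripper opens to 87 mm and grips with 3 to 60 N. Pads are 19 mm wide; open, the fingers measure 117 mm over their backs; the gripper's body (75 mm by 190 mm) begins 51 mm behind the grasp point.
Start: joints at [-1.263, 0.321, -0.07, 1.45, 0.023, 1.371, -0.057], TCP at [0.188, 0.622, 0.405] pointing down, gripper open.
Joint ranges: [-2.86, 2.86], [-0.3, 2.09], [-1.38, 1.24], [0.06, 2.45], [-1.56, 4.7], [0.09, 2.05], [-2.69, 2.69]. Speed limits (rad/s): [2.57, 2.57, 3.14, 3.14, 3.14, 3.14, 3.14].

## Interface

Orientations are given as a rotation vector (axis times angle).
In Python, from station import arm gives the robot as it stands.
- The arm moves only by the tool apply_moves, never from a script. Its argument "commands" is a list that holds one entry, the list of rows, each a list of 5 numbers: the shift along the tool's x, y, z in mm, then the turn about the tool's z in rad, then the finger opening in mm, from 0 to 87. A call has 1 to 20 rows; each row shifts and turns the commanded pose from where the row before left it, along the tool's axes as they then stand; what a row does not reach is not made up. A row lasts 1/10 s, in which the tool goes at most 50 mm and 8.59 degrees, less where a joint would pass 70% of its speed; a pose out of reach is approached as far as the arm can. A call is refused whole if a number of a shift passes 50 or a number of a turn 0.15, either way. A call with a gripper value outside its range is refused whole. The fingers move at their own pace and stop on an object; "newtons" is the grip in N (left out, the last holds). Time passes only in rows, so rows that do not move let the fingers close. It gives the time, the measured TCP pose, the force, the opening and the grip force at its end, in the units of the state.
- arm.state(): the state, without advancing time (a new reading comes with each control period).
- arm.capture(name): name is "side" or "top"; returns a dict with "img" (420x560x3 uint8, red, green, blue), "camera_matrix" (3x3 intrinsics, pixels), "rvec" (rotation vector, rad) and "tvec" (3), from world to camera coordinates, as OpenCV has them. Camera axes: x right, y down, z forward; pixel columns grow to the right and rows downward; lengths in m; the calibration is good to about 2 mm. A picture is of the moment at which its call begins. There is no depth.
- arm.hand_in(): hands the job in; it is judged then, once.
The state is a dict: "time_s": time; "joints": joint angles; "qd": joint speeds; "effort": joint torques, N m; "tcp_pos": TCP position; "eef_rot": TCP orientation; "ft_force": force on the tool from outside, world axes, zero at the start; "wrist_torque": the same for the moment, N m; "finger_gap": finger opening in m; "finger_force": force on a finger pad.
Only numpy, scipy, OpenCV 4.12 (cv2) and the standard library are available. Lean on these libraries where they do the work, as an engineer would, in place of code of your own. Each camera call takes 0.05 s, during which the arm holds its last target. There are 200 camera calls.

## Working session

There is one attempt and no reset: what is moved stays moved. The work goes in short steps, Python scripts to look and compute and a tool call to move; the robot and the scene stay as the last step left them, time stands still between calls to the robot, and variables do not carry over. Pictures are saved under pics/ and viewed, at most 10 in all, crops included, and the job is handed in when it is done.

Besides the shell and the picture viewer there is one more tool, called after "Request:" as name(argument=value, ...) on one line, values as JSON. apply_moves: Moves the arm, as the interface text tells. Its arguments: {"type":"object","properties":{"commands":{"type":"array","items":{"type":"array","items":{"type":"array","items":{"type":"number"}}}},"newtons":{"type":"number"}},"required":["commands"]}

```bash
mkdir -p pics
python3 - <<'E'
from station import arm
import cv2,numpy as np
for n in("side","top"):
    c=arm.capture(n);cv2.imwrite(f"pics/{n}0.png",c["img"][:,:,::-1]);np.savez(f"{n}0.npz",**c)
    R=cv2.Rodrigues(np.array(c["rvec"]))[0];print(n,-R.T@np.array(c["tvec"]),R[2])
s=arm.state();print(s["time_s"],s["tcp_pos"],s["eef_rot"],s["finger_gap"])
E
```

```text
side [ 0.24576768 -0.74618947  0.89295312] [ 0.17910898  0.70856888 -0.68253214]
top [0.31694095 0.01330832 1.14269999] [ 0.09618786 -0.00121412 -0.99536246]
0.1 [0.18823616 0.6219631  0.40379082] [-4.59858992e-01 -3.10760029e+00  2.62562285e-03] 0.08668823339439112
```

View pics/side0.png

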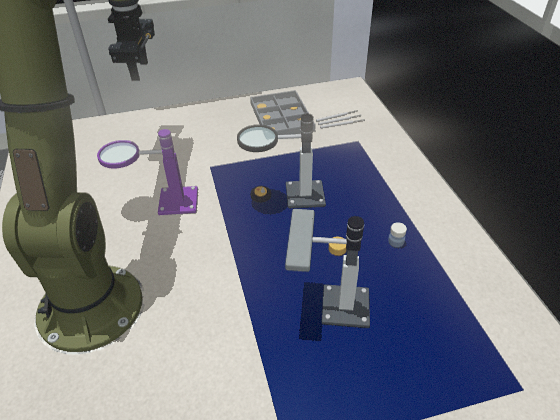

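View pics/top0.png

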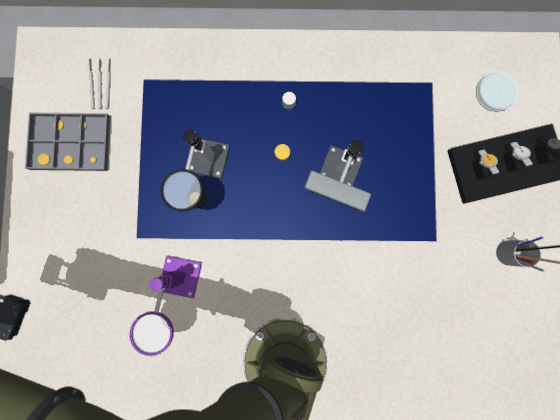

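The magnifier with the black ring has its knob near side (307,122) and top (191,137). The lamp is at side (355,230) and top (355,148), and the purple decoy is at top (160,283). Next I'll enlarge the magnifier.

Run:
```python
import cv2,numpy as np
a=cv2.imread("pics/side0.png")[100:220,225:345];b=cv2.imread("pics/top0.png")[115:235,145:265]
f=lambda i:cv2.resize(i,(400*1,400),interpolation=cv2.INTER_CUBIC)
cv2.imwrite("pics/crop.png",np.hstack([f(a),f(b)]))
```

```text
(no output)
```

View pics/crop.png

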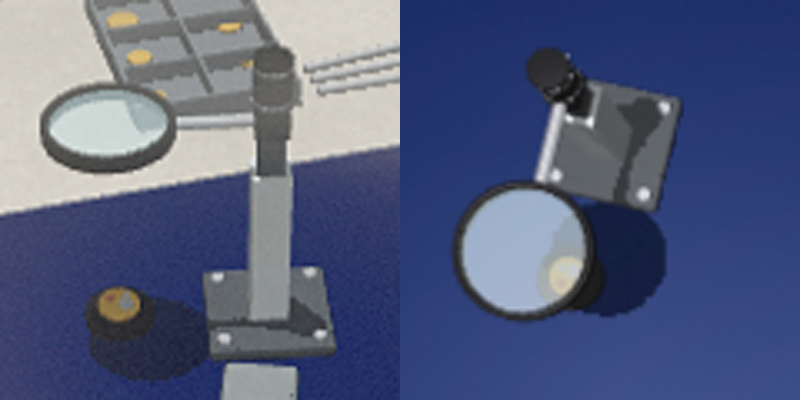

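The crop shows the knob's top face at side (306.9,116.5) and top (190,136). The lens ring centre is at side (257.7,138) and top (182.2,190). The base centre is at side (305.4,191.5) and top (208.3,157.3).

```bash
cat > h.py <<'E'
import cv2,numpy as np
def P(n):
    c=np.load(n+"0.npz");return c["camera_matrix"]@np.c_[cv2.Rodrigues(c["rvec"])[0],c["tvec"]]
def tri(s,t):
    X=cv2.triangulatePoints(P("side"),P("top"),np.array(s,float),np.array(t,float))[:,0];X=X[:3]/X[3]
    e=[]
    for n,u in(("side",s),("top",t)):
        p=P(n)@np.r_[X,1];e.append(p[:2]/p[2]-u)
    return X.round(4),np.round(e,1).tolist()
E
python3 - <<'E'
from h import *
from station import arm
print("knobtop",tri((306.9,116.5),(190,136)))
print("lens",tri((257.7,138.1),(182.2,190)))
print("base",tri((305.4,191.5),(208.3,157.3)))
print("lampknobtop",tri((355.5,222),(356,147)))
print("purple",tri((165,133),(157,284)))
s=arm.state();print(cv2.Rodrigues(np.array(s["eef_rot"]))[0].round(3))
E
```

```text
knobtop (array([0.5586, 0.2207, 0.2481]), [[-0.6, 0.1], [0.2, -0.9]])
lens (array([0.4431, 0.2483, 0.1912]), [[-0.4, 0.1], [0.1, -0.7]])
base (array([0.56  , 0.2219, 0.0129]), [[-0.3, 0.1], [0.1, -0.5]])
lampknobtop (array([ 0.5354, -0.1509,  0.255 ]), [[-0.6, 0.2], [0.2, -0.8]])
purple (array([0.2274, 0.2903, 0.2205]), [[-0.6, 0.0], [0.1, -0.9]])
[[-0.957  0.29  -0.   ]
 [ 0.29   0.957 -0.002]
 [-0.    -0.002 -1.   ]]
```

The numbers hold up: knob to lens is 119 mm (should be 120), the base centre is under the knob, and the knob centre is at z≈0.2255, so the post is at about 25 mm. The fingers already close square to the rod, so no turn is needed. I'll go up, then above the knob.

Request:
apply_moves(commands=[[[0,0,-35,0,87],[0,0,-35,0,87],[-33.7,-19.7,0,0,87],[-33.7,-19.7,0,0,87],[-33.7,-19.7,0,0,87],[-33.7,-19.7,0,0,87],[-33.7,-19.7,0,0,87],[-33.7,-19.7,0,0,87],[-33.7,-19.7,0,0,87],[-33.7,-19.7,0,0,87],[-33.7,-19.7,0,0,87],[-33.7,-19.7,0,0,87],[-33.7,-19.7,0,0,87],[-33.7,-19.7,0,0,87],[-33.7,-19.7,0,0,87],[-33.7,-19.7,0,0,87],[0,0,0,0,87],[0,0,0,0,87]]], newtons=30)

```text
time_s: 1.9
tcp_pos: [0.5604, 0.2207, 0.4741]
eef_rot: [-0.463, -3.106, 0.001]
ft_force: [-0.2, 1.3, 0.5]
finger_gap: 0.0873
finger_force: 0.0
```

Request:
apply_moves(commands=[[[1,0,20,0,87],[0,0,20,0,87],[0,0,20,0,87],[0,0,15,0,87],[0,0,7,0,87],[0,0,0,0,87],[0,0,0,0,60],[0,0,0,0,45],[0,0,0,0,35],[0,0,0,0,32],[0,0,0,0,20],[0,0,0,0,20],[0,0,0,0,20],[0,0,0,0,20]]], newtons=30)

```text
time_s: 3.3
tcp_pos: [0.5591, 0.2225, 0.3928]
eef_rot: [0.459, 3.107, 0.003]
ft_force: [3.9, 7.3, -5.5]
finger_gap: 0.0308
finger_force: 4.1
```

Run:
```python
from station import arm
import cv2,numpy as np
o=[]
for n in("side","top"):
    o.append(arm.capture(n)["img"][:,:,::-1])
f=lambda i:cv2.resize(i,(400,400),interpolation=cv2.INTER_CUBIC)
cv2.imwrite("pics/grasp.png",np.hstack([f(o[0][60:220,225:385]),f(o[1][95:255,125:285])]))
s=arm.state();print(s["time_s"],s["tcp_pos"],s["ft_force"],s["wrist_torque"],s["finger_gap"],s["finger_force"])
```

```text
3.4 [0.55919871 0.22312146 0.39279389] [ 3.16393034  4.85152055 -1.65798368] [ 0.79434262 -0.60689813 -0.04358158] 0.029201231308089874 30.00712460372597
```

View pics/grasp.png

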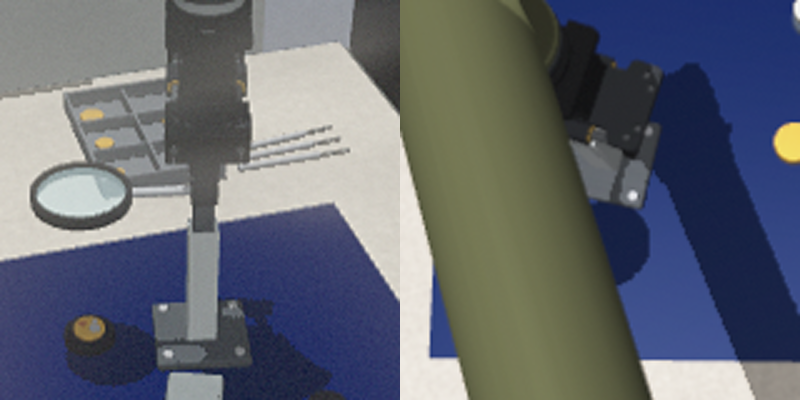

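The fingers hold the knob at a 30 mm gap and the lens and stand are undisturbed. Lifting, slower near the estimated 34.5 mm.

Request:
apply_moves(commands=[[[0,0,-3,0,20],[0,0,-4,0,20],[0,0,-4,0,20],[0,0,-4,0,20],[0,0,-4,0,20],[0,0,-4,0,20],[0,0,-3,0,20],[0,0,-2,0,20],[0,0,-1,0,20],[0,0,-1,0,20],[0,0,-1,0,20],[0,0,-1,0,20],[0,0,0,0,20],[0,0,0,0,20]]], newtons=35)

```text
time_s: 4.8
tcp_pos: [0.5593, 0.2233, 0.4233]
eef_rot: [0.458, 3.107, 0.003]
ft_force: [5.3, 5.0, -8.2]
finger_gap: 0.0292
finger_force: 35.0
```

Request:
apply_moves(commands=[[[0,0,-1,0,20],[0,0,-1,0,20],[0,0,0,0,20],[0,0,-1,0,20],[0,0,-1,0,20],[0,0,0,0,20],[0,0,0,0,20]]])

```text
time_s: 5.5
tcp_pos: [0.5593, 0.2232, 0.4279]
eef_rot: [0.458, 3.107, 0.003]
ft_force: [4.0, 4.7, -6.1]
finger_gap: 0.0292
finger_force: 35.0
```

```bash
cat > look.py <<'E'
import sys
from station import arm
import cv2,numpy as np
o=arm.capture("side")["img"][:,:,::-1]
cv2.imwrite(sys.argv[1],cv2.resize(o[90:210,245:365],(600,600),interpolation=cv2.INTER_CUBIC))
s=arm.state();print(s["time_s"],s["tcp_pos"],s["ft_force"],s["wrist_torque"],s["finger_gap"],s["finger_force"])
E
python3 look.py pics/lift1.png
```

```text
5.55 [0.55927516 0.22324163 0.4278445 ] [ 4.23156279  5.41605613 -5.43680543] [ 0.94318195 -0.9094637  -0.06400591] 0.029020962846442715 35.00317068770528
```

View pics/lift1.png

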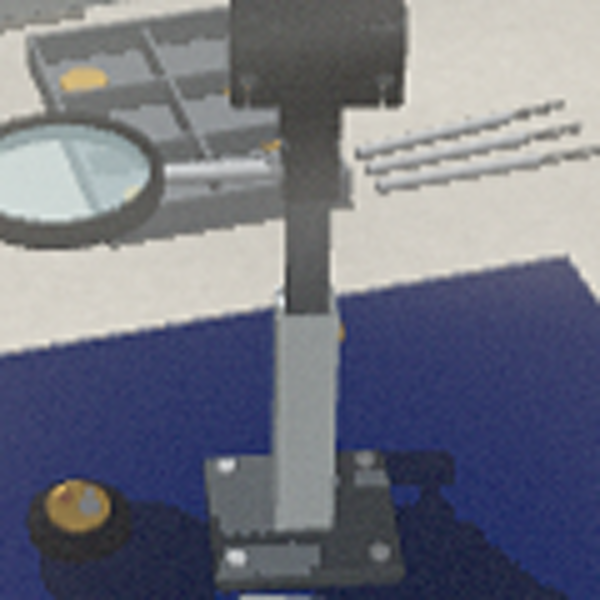

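A brass spot has appeared on the tube's +x side at crop (341,333), so the button seems to be out. I'll nudge it up 2 mm to see whether it locks.

Request:
apply_moves(commands=[[[0,0,-1,0,20],[0,0,-1,0,20],[0,0,0,0,20],[0,0,0,0,20]]])

```text
time_s: 5.95
tcp_pos: [0.5593, 0.2232, 0.4295]
eef_rot: [0.458, 3.107, 0.003]
ft_force: [5.2, 4.9, -7.3]
finger_gap: 0.029
finger_force: 35.0
```

Request:
apply_moves(commands=[[[0,0,-1,0,20],[0,0,-1,0,20],[0,0,0,0,20],[0,0,0,0,20]]])

```text
time_s: 6.35
tcp_pos: [0.5595, 0.2234, 0.4296]
eef_rot: [-0.458, -3.108, -0.001]
ft_force: [6.6, 6.5, -13.3]
finger_gap: 0.0294
finger_force: 35.0
```

It locks: the 2 mm command gave no motion and the force rose. I'll ease back to mid-play, open, and retreat upwards.

Request:
apply_moves(commands=[[[0,0,1,0,20],[0,0,1,0,20],[0,0,1,0,20],[0,0,0.5,0,20],[0,0,0,0,20],[0,0,0,0,87],[0,0,0,0,87],[0,0,0,0,87],[0,0,0,0,87],[0,0,0,0,87],[0,0,-10,0,87],[0,0,-20,0,87],[0,0,-20,0,87],[0,0,-20,0,87],[0,0,0,0,87],[0,0,0,0,87]]])

```text
time_s: 7.95
tcp_pos: [0.559, 0.2217, 0.4998]
eef_rot: [0.46, 3.107, 0.001]
ft_force: [0.4, -0.5, -0.5]
finger_gap: 0.0865
finger_force: 0.0
```

```bash
python3 look.py pics/end.png
```

```text
8.0 [0.55889621 0.22179437 0.49884499] [ 0.68638369  0.18205605 -0.17434184] [-0.00010442 -0.01651854 -0.02071364] 0.08697137318961773 0.0
```

View pics/end.png

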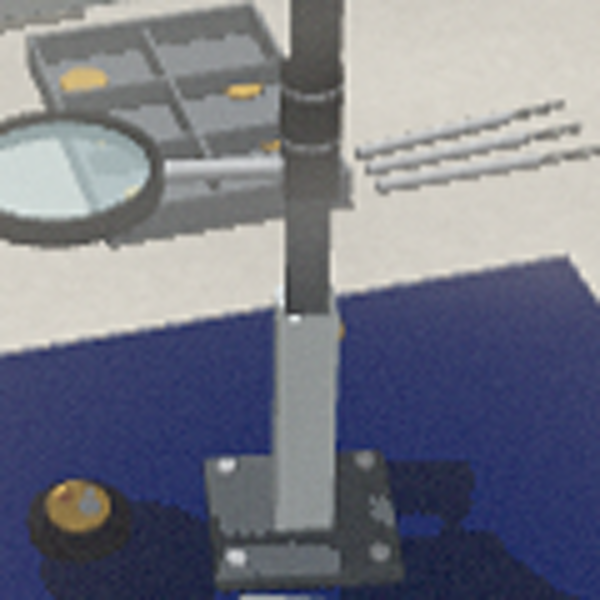

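Released and clear. The brass button shows at crop (341,331), but only just, so I'll compare how far it sticks out with a projection before handing in.

Run:
```python
from h import *
from station import arm
im=arm.capture("side")["img"][:,:,::-1]
crop=im[145:170,295:325];cv2.imwrite("pics/zoom.png",cv2.resize(crop,None,fx=20,fy=20,interpolation=cv2.INTER_NEAREST))
u=np.array([.5586-.4431,.2207-.2483,0]);u/=np.linalg.norm(u);v=np.array([-u[1],u[0],0]);c=np.array([.5593,.2213,0])
def pr(X):
    p=P("side")@np.r_[X,1];return ((p[:2]/p[2]-[295,145])*20).round(0)
for z in(.11,.12,.13,.14,.15):
    print(z,"corners",[pr(c+.015*(a*u+b*v)+[0,0,z])[0] for a in(-1,1) for b in(-1,1)],
     "tips",[(d,pr(c+(.015+d)*u-.005*v+[0,0,z]).tolist()) for d in(0,.004,.008)])
```

```text
0.11 corners [np.float64(100.0), np.float64(86.0), np.float64(337.0), np.float64(319.0)] tips [(0, [331.0, 380.0]), (0.004, [362.0, 379.0]), (0.008, [394.0, 378.0])]
0.12 corners [np.float64(101.0), np.float64(87.0), np.float64(339.0), np.float64(321.0)] tips [(0, [333.0, 317.0]), (0.004, [364.0, 316.0]), (0.008, [396.0, 315.0])]
0.13 corners [np.float64(101.0), np.float64(88.0), np.float64(341.0), np.float64(323.0)] tips [(0, [335.0, 254.0]), (0.004, [367.0, 253.0]), (0.008, [398.0, 252.0])]
0.14 corners [np.float64(102.0), np.float64(89.0), np.float64(343.0), np.float64(325.0)] tips [(0, [337.0, 189.0]), (0.004, [369.0, 188.0]), (0.008, [401.0, 187.0])]
0.15 corners [np.float64(103.0), np.float64(89.0), np.float64(345.0), np.float64(327.0)] tips [(0, [339.0, 125.0]), (0.004, [371.0, 124.0]), (0.008, [403.0, 123.0])]
```

View pics/zoom.png

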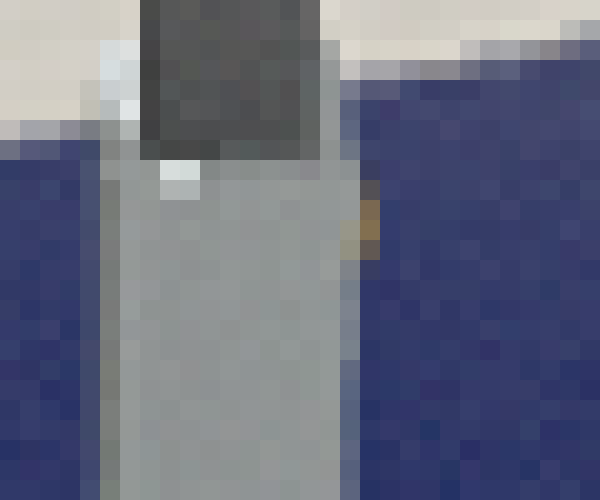

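The tip stands about 4 mm beyond the outer face. The post is about 22 mm wide in a 30 mm tube, so the wall is about 4 mm and the total travel is about 8 mm, which is fully out. That agrees with the lock felt in the nudge test. Handing in.

```bash
python3 -c "
from station import arm
print(arm.hand_in())"
```

```text
the job is handed in; nothing more can be done
None
```

I lifted the magnifier's post until its brass button popped out through the upper hole, felt it lock, let go and handed the job in at about 8 s. The arm stayed well away from the lamp; the hand-in gave no verdict back.

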